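# Find the full carton by its weight and load it

### The arm

A 6-joint arm with a two-finger parallel gripper is mounted at the origin on a cart in front of the work surface, level with it; the furniture and walls round the work are solid. World frame = base frame: x ahead of the robot, y to its left, z up, the work surface at z = 0. Lengths are in m, angles in degrees, forces in N, time in s.
With the tool pointing down it reaches from about 0.3 to 0.75 m from the base axis. Payload 8.5 kg.
Tool frame: the origin (TCP) lies at the very end of the fingers, on their centre line; the grasp point (between the pads) lies 19 mm behind it; x points along the fingers, y is the direction in which the jaws open and shut, and the axes are right-handed (so a half turn about x gives the same grasp; the last joint's range is limited). The gripper opens to 85 mm and grips with 20 to 120 N. Pads are 22 mm wide; open, the fingers measure 114 mm over their backs; the gripper's body (76 mm by 85 mm) begins 54 mm behind the grasp point. The pads swing forward as they close: fully open they stand 13 mm farther back than shut.
Start: joints at [-89.57, 21.807, 74.336, -0, 83.858, -12.336], TCP at [0.122, -0.536, 0.231] pointing down, gripper open.
Joint ranges: [-178.18, 178.18], [-50.72, 133.34], [12.68, 142.11], [-81.47, 261.47], [9.98, 163.14], [-165.26, 165.26]. Speed limits (degrees/s): [136.94, 136.94, 180, 180, 180, 180].

### API

Orientations are given as a 3x3 rotation matrix whose columns are the frame's x, y, z axes.
In Python, from rig import sensors, cams, env gives the robot as it stands.
- The arm moves only by the shell command python3 -m crank 'ROWS' [FORCE]. ROWS is a JSON object of lists of equal length, an entry for each row: "hand": the closure in counts, from 0 (fully open) to 255 (shut); "translation": the shift along the tool's x, y, z in m, a list of three; "dr": the turn, a rotation vector about the tool's x, y, z in rad, a list of three. A call has 1 to 5 rows; each row is the pose to reach, as a shift and turn from the pose commanded when the call began, along the tool's axes at that moment; what a row does not reach only later rows make up. A row lasts 1/10 s, in which the tool goes at most 50 mm and 8.59 degrees, less where a joint would pass 70% of its speed; a pose out of reach is approached as far as the arm can. A call with a gripper value outside its range is refused whole. The fingers move at their own pace and stop on an object; FORCE is the grip in N (left out, the last holds). Time passes only in rows, so rows that repeat a pose let the fingers close. It gives the time, the measured TCP pose, the force and the opening at its end, in the units of the state.
- sensors.observe(): the state, without advancing time (a new reading comes with each control period).
- cams.get_image(name): name is "scene" or "side" or "wrist"; returns (picture, depth): 400x640x3 uint8, blue, green, red; 400x640 float32, m along the optical axis (not along the pixel's ray), 0 where there is no reading.
- cams.calibration(name): a dict with "vertical_fov" (degrees; the focal length in pixels is half the picture's height over the tangent of half this angle, whatever the lens; pixels are square), "cx", "cy" (the principal point, pixels), "extrinsics" (4x4, takes a point from camera to world coordinates). Camera axes: x right, y down, z forward; pixel columns grow to the right and rows downward; lengths in m; the calibration is good to about 2 mm. A picture is of the moment at which its call begins: read the wrist's pose just before it. calibration takes no time and is no camera call; for the wrist camera it gives the pose at the moment of the call.
- env.close_job(): hands the job in, once; it reports no verdict.
The state is a dict: "time_s": time; "q": joint angles; "qvel": joint speeds; "joint_efforts": joint torques, N m; "position": TCP position; "tool_rot": TCP orientation; "ft_force": force on the tool from outside, world axes, zero at the start; "wrist_torque": the same for the moment, N m; "grip_width": finger opening in m.
Only numpy, scipy, OpenCV 4.12 (cv2) and the standard library are available. Lean on these libraries where they do the work, as an engineer would, in place of code of your own. Each camera call takes 0.05 s, during which the arm holds its last target. There are 200 camera calls.

### The job

Of the three closed cartons in the metal tray only one is still full: find it by lifting and feeling the weight. Load the full carton, right way up, lengthwise into the loading bay and push it fully home against the bay's back stop. In the end the two light cartons stand upright in the tray; do not disturb the other things on the bench.

Things in the scene. Friction and masses are not known exactly. Their poses are not given: they have to be found in the camera images.
- carton_a: One of three closed cardboard cartons that look alike, 47 x 62 x 36 mm (long side = its y). Origin: centre of the underside, z up. One of the three is full, 0.40 to 0.48 kg, the others nearly empty, 0.12 to 0.16 kg; which one cannot be seen, only felt, and changes from run to run. At the start it stands in the tray, long side across the tray.
- carton_b: One of three closed cardboard cartons that look alike, 47 x 62 x 36 mm (long side = its y). Origin: centre of the underside, z up. One of the three is full, 0.40 to 0.48 kg, the others nearly empty, 0.12 to 0.16 kg; which one cannot be seen, only felt, and changes from run to run. At the start it stands in the tray, long side across the tray.
- carton_c: One of three closed cardboard cartons that look alike, 47 x 62 x 36 mm (long side = its y). Origin: centre of the underside, z up. One of the three is full, 0.40 to 0.48 kg, the others nearly empty, 0.12 to 0.16 kg; which one cannot be seen, only felt, and changes from run to run. At the start it stands in the tray, long side across the tray.
- tray: Fixed open metal channel, 76 x 306 x 44 mm. Origin: centre of the underside; y runs along the channel. Floor 4 mm above the bench, inside 70 mm wide, long walls 44 mm high (4 mm above the cartons' tops), ends 16 mm high. Three cartons stand about 92 mm apart along y, at least 27 mm free beside each: they can be taken only across their 47 mm width, fingers along the tray's y.
- bay: Fixed loading bay, grey base 150 x 90 mm. Origin: centre of the underside; x runs to the back stop (away from the robot), z up. Floor 5 mm above the bench; pocket 59 mm wide (y), walls 45 mm high, from a front sill (15 mm high, x = -65 mm) to the dark back stop (x = +65 mm). A carton goes in from above, long side along x; fingers fit only at its two ends, so not directly against the stop.
- bay_middle (a point): Point on the bay's floor in the middle of the pocket, axes as the bay.
- bay_stop (a point): Point on the bay's floor at the inner face of the back stop, in the middle of the width, axes as the bay. The underside centre of a carton that is fully home lies 31 mm before it. Sliding the full carton along the floor takes roughly 2 to 4 N.
- fan_b: Small black axial fan with a short wire, 68 x 112 x 26 mm, loose on the bench; a bystander, to be left alone. Origin: underside, middle of its overall size.
- hex_keys: Yellow folding hex key set, 30 x 88 x 21 mm, loose on the bench; a bystander. Origin: centre of the underside.
- edriver: Black electric screwdriver lying on the bench, 37 x 201 x 42 mm; a bystander. Origin: underside, middle of its length.
Mind the look-alikes: they are no part of the job. What is shaped like the carton_a but pink is not meant. Leave any red look-alike of the carton_b alone.

How it is judged:
By the outcome, as a careful person would: the job done as asked, in the order asked, and still so for the second after the job is handed in, with the robot touching nothing.
It also fails if it takes over 72 s, if anything falls off the work surface, if the arm or the gripper's body presses on something with over 40 N, if the wrist force passes 120 N, or if a joint passes its speed limit or range.

## Working session

There is one attempt and no reset: what is moved stays moved. The work goes in short steps, Python scripts to look and compute and a shell command to move; the robot and the scene stay as the last step left them, time stands still between calls to the robot, and variables do not carry over. Pictures are saved under pics/ and viewed, about 8 in all and at most 12, crops included, and the job is handed in when it is done.

```bash
ls; mkdir -p pics
cat > h.py <<'E'
import numpy as np, cv2, pickle
from rig import sensors, cams, env
def grab(name,out):
    c=cams.calibration(name); im,d=cams.get_image(name)
    pickle.dump((c,im,d),open(f'{out}.pkl','wb')); cv2.imwrite(f'pics/{out}.png',im); return c,im,d
def load(out): return pickle.load(open(f'{out}.pkl','rb'))
def cloud(c,d):
    h,w=d.shape; f=h/2/np.tan(np.radians(c['vertical_fov'])/2)
    u,v=np.meshgrid(np.arange(w),np.arange(h))
    p=np.stack([(u-c['cx'])/f*d,(v-c['cy'])/f*d,d],-1)
    T=np.array(c['extrinsics']); P=p@T[:3,:3].T+T[:3,3]; P[d<=0]=np.nan; return P
E
python3 - <<'E'
from h import *
s=sensors.observe(); print({k:np.round(v,3).tolist() for k,v in s.items()})
for n in('scene','side'):
    c,im,d=grab(n,n+'0'); print(n,np.round(c['extrinsics'],3).tolist())
E
```

```text
pics
{'time_s': 0.0, 'q': [-89.57, 21.842, 74.386, -0.002, 83.859, -12.336], 'qvel': [-0.075, -0.022, 0.099, 0.112, 0.102, 0.016], 'joint_efforts': [0.001, -44.846, -23.128, -0.0, 0.005, -0.0], 'position': [0.122, -0.536, 0.231], 'tool_rot': [[-0.0, 0.221, -0.975], [0.002, -0.975, -0.221], [-1.0, -0.001, -0.0]], 'ft_force': [-0.024, 0.353, -0.729], 'wrist_torque': [0.014, 0.032, -0.027], 'grip_width': 0.085}
scene [[-0.849, -0.267, 0.456, -0.194], [-0.528, 0.42, -0.738, 1.364], [0.005, -0.868, -0.497, 0.901], [0.0, 0.0, 0.0, 1.0]]
side [[-0.872, -0.292, 0.394, 0.055], [-0.49, 0.487, -0.723, 1.071], [0.019, -0.823, -0.568, 0.82], [0.0, 0.0, 0.0, 1.0]]
```

View pics/scene0.png

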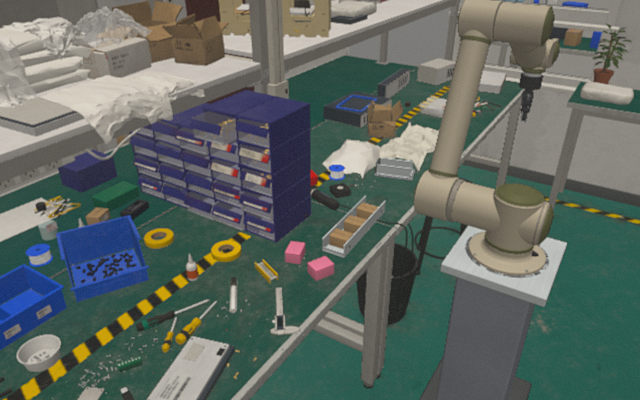

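View pics/side0.png

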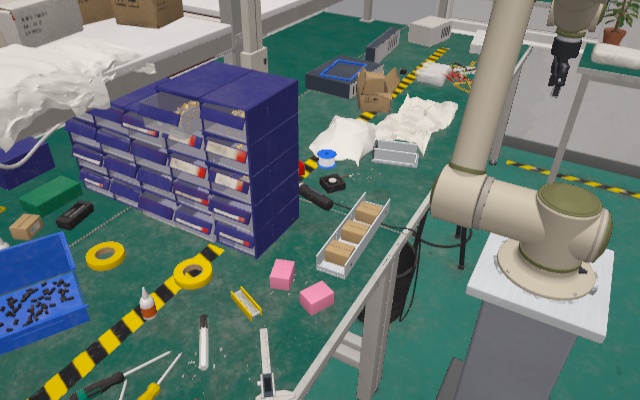

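The tray's cardboard cartons are at side (367,213), (355,230) and (339,250). The look-alikes are the pink blocks at (283,273) and (316,297), plus a distant carton at (378,95), and none of those are in the tray. The bay is at about (396,152), the fan at (332,183), the edriver at (315,196) and the hex keys at (246,302).

Run:
```python
from h import *
c,im,d=load('side0'); P=cloud(c,d)
for n,(u,v) in dict(far=(367,213),mid=(355,230),near=(339,250),bay=(396,152),bayfl=(394,157),fan=(332,183),edr=(315,196),hex=(246,302),pink=(316,297),cab=(270,90)).items(): print(n,np.round(P[v,u],3))
m=(P[...,2]>.030)&(P[...,2]<.046)
b,g,r=[im[...,i].astype(int) for i in range(3)]
brown=m&(r-b>35)&(g-b>12)&(np.indices(m.shape)[1]>310)&(np.indices(m.shape)[1]<395)&(np.indices(m.shape)[0]>190)&(np.indices(m.shape)[0]<275)
n,l,st,ce=cv2.connectedComponentsWithStats(brown.astype(np.uint8))
for i in range(1,n):
    if st[i,4]>40:
        q=P[l==i]; q=q[q[:,2]>.036]; rr=cv2.minAreaRect((q[:,:2]*1000).astype(np.float32)); print(ce[i],len(q),np.round(np.median(q,0),3),np.round(rr[0],1),np.round(rr[1],1),round(rr[2],1))
# overlay crop
cr=cv2.resize(im[120:300,230:430],None,fx=4,fy=4,interpolation=cv2.INTER_CUBIC)[:600]
cv2.imwrite('pics/crop1.png',cr[:600,:800])
# orthographic top-down height map region
ok=np.isfinite(P[...,0])&(P[...,2]>-.02)&(P[...,2]<.3)
```

```text
far [0.453 0.072 0.038]
mid [0.448 0.157 0.04 ]
near [0.446 0.248 0.041]
bay [ 0.511 -0.277  0.04 ]
bayfl [ 0.515 -0.274  0.022]
fan [ 0.615 -0.033  0.022]
edr [0.618 0.065 0.031]
hex [0.556 0.477 0.013]
pink [0.421 0.405 0.034]
cab [0.646 0.225 0.398]
[368.32608696 209.25      ] 237 [0.457 0.053 0.04 ] [457.   52.6] [61.6 48.4] 1.4
[354.7492163  228.06896552] 277 [0.452 0.146 0.04 ] [452.6 145.6] [62.1 49.5] 2.3
[339.31398417 249.13984169] 327 [0.448 0.239 0.04 ] [449.7 238.2] [62.4 48.6] 3.8
```

View pics/crop1.png

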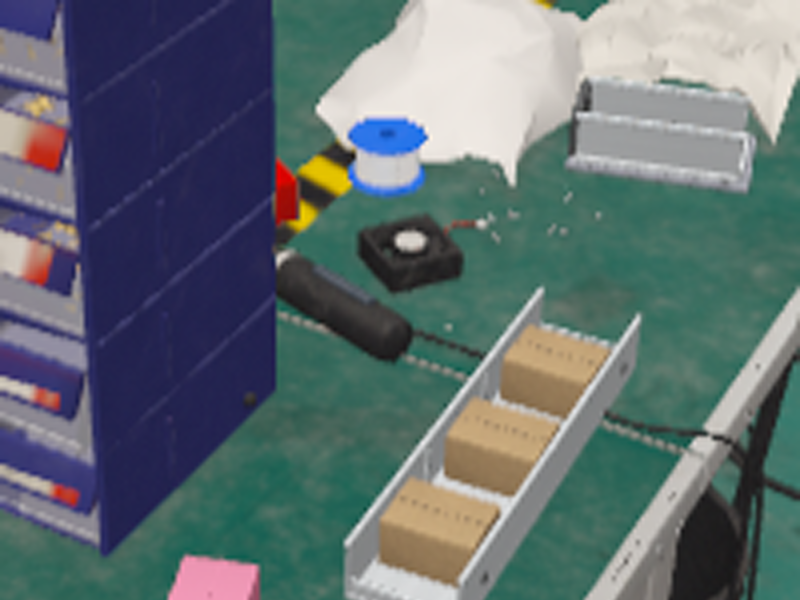

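```bash
python3 -m crank '{"hand":[0,0,0,0,0],"translation":[[-0.03,-0.171,-0.377],[-0.03,-0.171,-0.377],[-0.03,-0.171,-0.377],[-0.03,-0.171,-0.377],[-0.03,-0.171,-0.377]],"dr":[[0.183,0,0],[0.183,0,0],[0.183,0,0],[0.183,0,0],[0.183,0,0]]}' 40
python3 - <<'E'
from h import *
for nm in('side0','scene0'):
    c,im,d=load(nm); P=cloud(c,d); x,y,z=np.moveaxis(P,-1,0)
    m=(abs(x-.51)<.13)&(abs(y+.28)<.13)
    w=m&(z>.040)&(z<.056); q=P[w]; print(nm,w.sum()); 
    if w.sum(): print(np.round(q[::max(1,len(q)//25)],3).tolist())
E
```

```text
time_s: 0.6
position: [0.3201, -0.3853, 0.2492]
tool_rot: [[-0.0, 0.039, -0.999], [0.0, -0.999, -0.039], [-1.0, -0.0, 0.0]]
ft_force: [0.8, -0.5, 0.3]
grip_width: 0.0857
side0 351
[[0.64, -0.354, 0.052], [0.628, -0.337, 0.048], [0.55, -0.391, 0.041], [0.636, -0.289, 0.055], [0.539, -0.371, 0.045], [0.545, -0.369, 0.041], [0.602, -0.322, 0.043], [0.629, -0.291, 0.045], [0.576, -0.321, 0.046], [0.623, -0.296, 0.041], [0.556, -0.325, 0.046], [0.627, -0.279, 0.044], [0.534, -0.332, 0.045], [0.629, -0.268, 0.044], [0.511, -0.348, 0.041], [0.593, -0.285, 0.043], [0.484, -0.348, 0.044], [0.471, -0.351, 0.043], [0.575, -0.252, 0.049], [0.555, -0.264, 0.045], [0.539, -0.268, 0.044], [0.529, -0.269, 0.043], [0.516, -0.272, 0.042], [0.473, -0.28, 0.05], [0.464, -0.286, 0.046], [0.451, -0.29, 0.041]]
scene0 165
[[0.634, -0.348, 0.054], [0.626, -0.332, 0.054], [0.625, -0.321, 0.054], [0.627, -0.308, 0.054], [0.634, -0.305, 0.048], [0.622, -0.334, 0.04], [0.633, -0.302, 0.046], [0.617, -0.324, 0.041], [0.629, -0.296, 0.044], [0.64, -0.273, 0.047], [0.625, -0.296, 0.041], [0.576, -0.324, 0.042], [0.63, -0.281, 0.041], [0.566, -0.322, 0.041], [0.544, -0.332, 0.043], [0.63, -0.262, 0.045], [0.538, -0.328, 0.041], [0.513, -0.34, 0.043], [0.584, -0.285, 0.043], [0.481, -0.344, 0.045], [0.473, -0.346, 0.042], [0.573, -0.256, 0.044], [0.551, -0.264, 0.042], [0.535, -0.267, 0.041], [0.513, -0.274, 0.044], [0.491, -0.282, 0.042], [0.478, -0.282, 0.041], [0.458, -0.293, 0.042]]
```

```bash
python3 -m crank '{"hand":[0,0,0,0],"translation":[[-0.08,-0.08,-0.133],[-0.08,-0.08,-0.133],[-0.08,-0.08,-0.133],[-0.08,-0.08,-0.133]],"dr":[[0,0,0],[0,0,0],[0,0,0],[0,0,0]]}' 40
python3 - <<'E'
from h import *
c,im,d=grab('wrist','w1'); print(np.round(c['extrinsics'],3).tolist()); P=cloud(c,d)
print(np.round(np.nanmin(P[...,:2],(0,1)),3),np.round(np.nanmax(P[...,:2],(0,1)),3))
for u,v in((320,100),(320,200),(320,300)): print(P[v,u])
E
```

```text
time_s: 1.0
position: [0.451, -0.2995, 0.331]
tool_rot: [[0.002, 0.043, -0.999], [-0.001, -0.999, -0.043], [-1.0, 0.001, -0.002]]
ft_force: [-1.6, -0.7, -1.1]
grip_width: 0.0857
[[0.043, -0.962, -0.271, 0.521], [-0.999, -0.041, -0.013, -0.296], [0.001, 0.271, -0.962, 0.474], [0.0, 0.0, 0.0, 1.0]]
[-0.873 -2.022] [0.701 1.177]
[ 0.549012   -0.29493141  0.00650101]
[ 3.92653828e-01 -3.01727315e-01 -6.53224168e-05]
[-0.30133925 -0.33263703 -0.75089928]
```

View pics/w1.png

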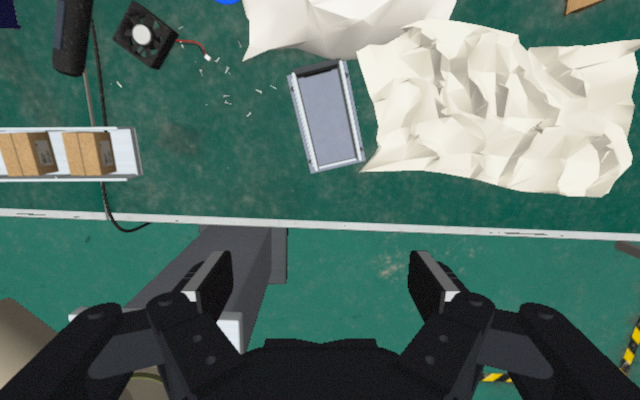

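The wrist picture shows the bay between (290,70) and (362,170), with the dark back stop at (320,70) and the sill at (338,168). The tray's end is at (140,155), there are loose crumbs around (230,95), and the bench is bare around (190,150).

Run:
```python
from h import *
c,im,d=load('w1'); P=cloud(c,d); x,y,z=np.moveaxis(P,-1,0)
near=(abs(x-.53)<.11)&(abs(y+.305)<.075)
for lo,hi in((.035,.055),(.002,.009),(.010,.02)):
    m=near&(z>lo)&(z<hi)
    if lo<.03: m&=(abs(y+.31)<.05)
    q=P[m]; r=cv2.minAreaRect((q[:,:2]*1000).astype(np.float32)); print(lo,m.sum(),r, np.median(q,0))
for u,v in((290,72),(347,60),(312,172),(364,160),(230,95),(190,150),(195,100),(138,150),(255,115),(208,57),(150,215),(95,120),(100,180)): print(u,v,np.round(P[v,u],3))
# bay outline: pick pts on inner walls
for v in range(65,175,10):
    print(v,[(u,int(P[v,u,2]*1000)) for u in range(284,370,4)])
```

```text
0.035 2962 ((545.1798095703125, -309.2490234375), (189.76113891601562, 141.36178588867188), 0.09501682221889496) [ 0.61693967 -0.30404683  0.04500775]
0.002 4286 ((523.5051879882812, -310.07733154296875), (192.75001525878906, 98.30603790283203), 1.2140086889266968) [ 0.52303637 -0.30810696  0.00467445]
0.01 417 ((536.224609375, -307.12066650390625), (174.36231994628906, 83.44380950927734), 4.44561243057251) [ 0.58694427 -0.31309289  0.01474545]
290 72 [ 0.587 -0.249 -0.001]
347 60 [ 0.606 -0.332  0.   ]
312 172 [ 0.44  -0.287  0.005]
364 160 [ 0.463 -0.368  0.006]
230 95 [ 0.55  -0.16   0.002]
190 150 [ 0.466 -0.092 -0.001]
195 100 [ 0.541 -0.106  0.001]
138 150 [ 0.463 -0.014  0.006]
255 115 [ 0.523 -0.196 -0.001]
208 57 [ 0.601 -0.13   0.003]
150 215 [ 0.355 -0.018  0.001]
95 120 [ 0.505  0.056 -0.008]
100 180 [0.422 0.023 0.046]
65 [(284, 0), (288, 0), (292, 0), (296, 0), (300, 0), (304, 0), (308, -1), (312, 46), (316, 44), (320, 44), (324, 44), (328, 44), (332, 43), (336, 39), (340, 45), (344, 6), (348, -1), (352, 0), (356, 0), (360, 31), (364, 31), (368, 30)]
75 [(284, -1), (288
[... 553 characters left out ...]
324, 3), (328, 5), (332, 4), (336, 6), (340, 4), (344, 25), (348, 49), (352, 4), (356, 0), (360, -2), (364, 0), (368, 0)]
105 [(284, -2), (288, 0), (292, 0), (296, 5), (300, 44), (304, 23), (308, 4), (312, 3), (316, 5), (320, 5), (324, 5), (328, 6), (332, 3), (336, 4), (340, 4), (344, 4), (348, 46), (352, 2), (356, 0), (360, 0), (364, 1), (368, 0)]
115 [(284, -1), (288, 0), (292, 0), (296, 0), (300, 6), (304, 47), (308, 4), (312, 5), (316, 5), (320, 4), (324, 4), (328, 5), (332, 6), (336, 4), (340, 4), (344, 4), (348, 23), (352, 46), (356, 3), (360, 0), (364, 0), (368, 0)]Traceback (most recent call last):
  File "<stdin>", line 11, in <module>
ValueError: cannot convert float NaN to integer
```

Run:
```python
from h import *
c,im,d=load('w1'); P=cloud(c,d); x,y,z=np.moveaxis(P,-1,0)
vv,uu=np.indices(x.shape)
box=(uu>285)&(uu<366)&(vv>56)&(vv<178)
top=box&(z>.040)&(z<.050)
mid=-.31+ (x-.525)*.29
L=[]
for s in(1,-1):
    m=top&(s*(y-mid)>.02)&(s*(y-mid)<.05)&(x<.58)&(x>.45); q=P[m][:,:2]
    k,b=np.polyfit(q[:,0],q[:,1],1)
    for _ in range(3):
        r=q[:,1]-k*q[:,0]-b; q=q[abs(r)<.004]; k,b=np.polyfit(q[:,0],q[:,1],1)
    L.append((k,b)); print(s,len(q),np.degrees(np.arctan(k)),k*.525+b)
yaw=np.arctan(np.mean([l[0] for l in L])); ex=np.array([np.cos(yaw),np.sin(yaw)]); ey=np.array([-ex[1],ex[0]])
c0=np.array([.525,np.mean([l[0]*.525+l[1] for l in L])])
a=(P[...,:2]-c0)@ex; t=(P[...,:2]-c0)@ey
core=box&(abs(t)<.022)
st=core&(z>.040)&(z<.05)&(a>.02); print('stop top a',np.percentile(a[st],[2,50,98]))
fl=core&(z>.003)&(z<.0075); print('floor a',np.percentile(a[fl],[1,99]))
si=core&(z>.012)&(z<.018)&(a<0); print('sill a',np.percentile(a[si],[2,50,98]),si.sum())
for rng in np.arange(-.1,.1,.005):
    s=core&(a>rng)&(a<rng+.005); print(round(rng,3),s.sum(),np.round(np.nanmedian(z[s])*1000,1),end=' | ')
print('\nyaw',np.degrees(yaw),'c0',c0)
# bay floor at y: inside width
s=box&(abs(a)<.04)&(z>.003)&(z<.0065)&(abs(t)<.035); print('floor t',np.percentile(t[s],[1,99]))
# tray cartons seen? and clear area check: max z around spot
for sx,sy in((.465,-.11),(.46,-.12)):
    s=(abs(x-sx)<.075)&(abs(y-sy)<.075); print(sx,sy,np.nanmax(z[s]),np.argwhere(s&(z>.006)).shape)
```

```text
1 409 15.7514605000074 -0.27380717705417223
-1 375 15.900280358500314 -0.3402620327490281
stop top a [0.06290049 0.06653083 0.07060579]
floor a [-0.07678782  0.0609717 ]
sill a [-0.07249451 -0.07043566 -0.0686571 ] 75
-0.1 36 -0.5 | -0.095 72 -0.8 | -0.09 84 -0.4 | -0.085 85 -0.6 | -0.08 72 4.3 | -0.075 64 14.3 | -0.07 112 5.1 | -0.065 90 4.9 | -0.06 90 4.6 | -0.055 88 4.5 | -0.05 88 4.7 | -0.045 93 4.6 | -0.04 94 4.7 | -0.035 93 4.4 | -0.03 93 4.9 | -0.025 95 4.6 | -0.02 96 4.6 | -0.015 98 4.6 | -0.01 98 4.6 | -0.005 97 4.7 | 0.0 99 4.6 | 0.005 98 4.6 | 0.01 99 4.6 | 0.015 105 4.7 | 0.02 101 4.8 | 0.025 104 4.8 | 0.03 105 4.6 | 0.035 106 4.7 | 0.04 107 4.7 | 0.045 107 4.8 | 0.05 106 4.8 | 0.055 111 4.8 | 0.06 257 35.2 | 0.065 135 44.7 | 0.07 20 44.1 | 0.075 44 -0.1 | 0.08 101 -0.2 | 0.085 53 -0.5 | 0.09 8 -0.6 | 0.095 0 nan | 
yaw 15.825897821662673 c0 [ 0.525     -0.3070346]
floor t [-0.02923279  0.02879397]
0.465 -0.11 0.003095782877977904 (0, 2)
0.46 -0.12 0.005312607603014219 (0, 2)
  return np.nanmean(a, axis, out=out, keepdims=keepdims)
```

```bash
python3 -m crank '{"hand":[0,0,0,0,0],"translation":[[0.02,-0.23,-0.01],[0.02,-0.23,-0.01],[0.02,-0.23,-0.01],[0.02,-0.23,-0.01],[0.02,-0.23,-0.01]],"dr":[[0,0,0],[0,0,0],[0,0,0],[0,0,0],[0,0,0]]}' 40; python3 -m crank '{"hand":[0,0,0,0,0],"translation":[[0.06,-0.215,-0.009],[0.06,-0.215,-0.009],[0.06,-0.215,-0.009],[0.06,-0.215,-0.009],[0.06,-0.215,-0.009]],"dr":[[0,0,0],[0,0,0],[0,0,0],[0,0,0],[0,0,0]]}' 40
python3 - <<'E'
from h import *
c,im,d=grab('wrist','w2'); P=cloud(c,d); x,y,z=np.moveaxis(P,-1,0)
b,g,r=[im[...,i].astype(int) for i in range(3)]
m=(z>.036)&(z<.044)&(r-b>35)&(abs(x-.455)<.045)&(y>0)&(y<.3)
n,l,st,ce=cv2.connectedComponentsWithStats(m.astype(np.uint8))
for i in range(1,n):
    if st[i,4]>100:
        q=P[l==i]; rr=cv2.minAreaRect((q[:,:2]*1000).astype(np.float32)); print(ce[i],len(q),np.round(np.mean(q,0),3),np.round(rr[0],1),np.round(rr[1],1),round(rr[2],1))
E
```

```text
time_s: 1.55
position: [0.4484, -0.0688, 0.3088]
tool_rot: [[-0.001, 0.041, -0.999], [0.001, -0.999, -0.041], [-1.0, -0.001, 0.001]]
ft_force: [0.9, -0.6, -0.2]
grip_width: 0.085
time_s: 2.05
position: [0.4486, 0.1465, 0.2478]
tool_rot: [[-0.003, 0.042, -0.999], [0.0, -0.999, -0.042], [-1.0, -0.0, 0.003]]
ft_force: [0.1, 0.1, 0.5]
grip_width: 0.0853
[247.28666326 174.08277976] 1957 [0.451 0.235 0.04 ] [449.8 235. ] [62.1 46.4] 4.3
[324.53096392 174.77329025] 1857 [0.454 0.142 0.04 ] [453. 142.] [62.  43.9] 4.4
[402.26153846 174.1862069 ] 1885 [0.459 0.049 0.04 ] [457.6  48.8] [62.4 44.5] 2.1
```

View pics/w2.png

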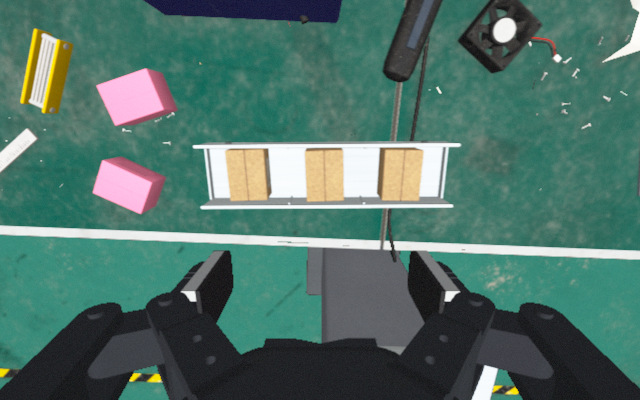

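Picture 5 shows the three cartons at (248,174), (325,174) and (402,174), all standing inside the tray. I'll start with the middle one.

```bash
python3 -m crank '{"hand":[45,45,45,45,45],"translation":[[0.05,0.0025,-0.0055],[0.1,0.0025,-0.0055],[0.15,0.0025,-0.0055],[0.18,0.0025,-0.0055],[0.18,0.0025,-0.0055]],"dr":[[0,0,0],[0,0,0],[0,0,0],[0,0,0],[0,0,0]]}' 40; python3 -m crank '{"hand":[45,45,45,45],"translation":[[0.03,0,0],[0.055,0,0],[0.055,0,0],[0.055,0,0]],"dr":[[0,0,0],[0,0,0],[0,0,0],[0,0,0]]}' 40;  python3 -m crank '{"hand":[255,255,255,255,255],"translation":[[0,0,0],[0,0,0],[0,0,0],[0,0,0],[0,0,0]],"dr":[[0,0,0],[0,0,0],[0,0,0],[0,0,0],[0,0,0]]}' 40;  python3 -m crank '{"hand":[255,255],"translation":[[0,0,0],[0,0,0]],"dr":[[0,0,0],[0,0,0]]}' 40
```

```text
time_s: 2.6
position: [0.4533, 0.1408, 0.0661]
tool_rot: [[-0.008, 0.039, -0.999], [-0.001, -0.999, -0.039], [-1.0, 0.0, 0.008]]
ft_force: [0.2, -1.5, 0.9]
grip_width: 0.0704
time_s: 3.0
position: [0.4563, 0.1414, 0.0157]
tool_rot: [[0.002, 0.04, -0.999], [0.0, -0.999, -0.04], [-1.0, 0.0, -0.002]]
ft_force: [-0.2, 0.1, 0.3]
grip_width: 0.0701
time_s: 3.5
position: [0.4564, 0.1415, 0.0161]
tool_rot: [[0.003, 0.04, -0.999], [-0.0, -0.999, -0.04], [-1.0, 0.0, -0.003]]
ft_force: [-1.4, -1.2, 9.1]
grip_width: 0.0455
time_s: 3.7
position: [0.4564, 0.1415, 0.0161]
tool_rot: [[0.003, 0.04, -0.999], [-0.0, -0.999, -0.04], [-1.0, 0.0, -0.003]]
ft_force: [-1.1, -0.8, 9.7]
grip_width: 0.0455
```

```bash
python3 -m crank '{"hand":[255,255,255,255,255],"translation":[[-0.01,0,0],[-0.025,0,0],[-0.025,0,0],[-0.025,0,0],[-0.025,0,0]],"dr":[[0,0,0],[0,0,0],[0,0,0],[0,0,0],[0,0,0]]}' 40;  for i in 1 2 ; do python3 -m crank '{"hand":[255,255],"translation":[[0,0,0],[0,0,0]],"dr":[[0,0,0],[0,0,0]]}' 40; python3 -c "
from rig import sensors
s=sensors.observe();print([round(float(v),2) for v in s['ft_force']],[round(float(v),2) for v in s['joint_efforts']])"; done
```

```text
time_s: 4.2
position: [0.4552, 0.1415, 0.039]
tool_rot: [[-0.001, 0.04, -0.999], [-0.0, -0.999, -0.04], [-1.0, -0.0, 0.001]]
ft_force: [0.5, -0.3, -1.0]
grip_width: 0.0453
time_s: 4.4
position: [0.4553, 0.1415, 0.0389]
tool_rot: [[-0.001, 0.04, -0.999], [-0.0, -0.999, -0.04], [-1.0, -0.0, 0.001]]
ft_force: [0.3, 0.3, -1.7]
grip_width: 0.0455
[0.26, 0.29, -1.74] [0.01, -42.84, -14.2, 0.0, 0.01, -0.0]
time_s: 4.6
position: [0.4554, 0.1415, 0.0391]
tool_rot: [[-0.0, 0.04, -0.999], [-0.0, -0.999, -0.04], [-1.0, -0.0, 0.0]]
ft_force: [-0.3, 1.1, -2.1]
grip_width: 0.0457
[-0.32, 1.12, -2.05] [-0.0, -42.73, -14.21, -0.0, 0.01, -0.0]
```

Middle carton reads about 1.6 N, so it is light. I'll set it back and take the one nearest the bay.

```bash
python3 -m crank '{"hand":[255,255,255,255,255],"translation":[[0.01,0,0],[0.018,0,0],[0.023,0,0],[0.023,0,0],[0.023,0,0]],"dr":[[0,0,0],[0,0,0],[0,0,0],[0,0,0],[0,0,0]]}' 40;  python3 -m crank '{"hand":[45,45,45,45],"translation":[[0,0,0],[0,0,0],[0,0,0],[0,0,0]],"dr":[[0,0,0],[0,0,0],[0,0,0],[0,0,0]]}' 40; python3 -m crank '{"hand":[45,45,45,45,45],"translation":[[-0.035,0,0],[-0.065,0,0],[-0.065,0.045,-0.001],[-0.065,0.0925,0.001],[-0.065,0.0925,0.001]],"dr":[[0,0,0],[0,0,0],[0,0,0],[0,0,0],[0,0,0]]}' 40; python3 -m crank '{"hand":[45,45,45,45,45],"translation":[[0,0,0],[0.03,0,0],[0.063,0,0],[0.063,0,0],[0.063,0,0]],"dr":[[0,0,0],[0,0,0],[0,0,0],[0,0,0],[0,0,0]]}' 40
```

```text
time_s: 5.1
position: [0.4553, 0.1415, 0.0158]
tool_rot: [[-0.001, 0.04, -0.999], [-0.0, -0.999, -0.04], [-1.0, -0.0, 0.001]]
ft_force: [-0.2, -0.5, -1.7]
grip_width: 0.0455
time_s: 5.5
position: [0.4555, 0.1415, 0.0163]
tool_rot: [[0.0, 0.04, -0.999], [0.0, -0.999, -0.04], [-1.0, -0.0, -0.0]]
ft_force: [-0.3, 1.1, 0.3]
grip_width: 0.0698
time_s: 6.0
position: [0.4587, 0.045, 0.0816]
tool_rot: [[0.001, 0.035, -0.999], [-0.001, -0.999, -0.035], [-1.0, 0.001, -0.001]]
ft_force: [-0.1, -0.3, -0.8]
grip_width: 0.0704
time_s: 6.5
position: [0.4581, 0.0499, 0.0186]
tool_rot: [[-0.001, 0.041, -0.999], [0.0, -0.999, -0.041], [-1.0, -0.0, 0.001]]
ft_force: [0.4, 0.2, 0.3]
grip_width: 0.0704
```

```bash
python3 -m crank '{"hand":[255,255,255,255,255],"translation":[[0.002,0,0],[0.002,0,0],[0.002,0,0],[0.002,0,0],[0.002,0,0]],"dr":[[0,0,0],[0,0,0],[0,0,0],[0,0,0],[0,0,0]]}' 40; python3 -m crank '{"hand":[255,255,255,255,255],"translation":[[0,0,0],[-0.01,0,0],[-0.025,0,0],[-0.025,0,0],[-0.025,0,0]],"dr":[[0,0,0],[0,0,0],[0,0,0],[0,0,0],[0,0,0]]}' 40;  for i in 1 2 ; do python3 -m crank '{"hand":[255,255],"translation":[[0,0,0],[0,0,0]],"dr":[[0,0,0],[0,0,0]]}' 40|grep -v rot;  done
```

```text
time_s: 7.0
position: [0.4589, 0.0492, 0.0175]
tool_rot: [[0.003, 0.04, -0.999], [-0.0, -0.999, -0.04], [-1.0, 0.0, -0.003]]
ft_force: [0.1, 0.8, 6.6]
grip_width: 0.0451
time_s: 7.5
position: [0.458, 0.0491, 0.0415]
tool_rot: [[0.0, 0.04, -0.999], [-0.0, -0.999, -0.04], [-1.0, 0.0, -0.0]]
ft_force: [0.0, -0.7, -4.9]
grip_width: 0.0448
time_s: 7.7
position: [0.4578, 0.0491, 0.0408]
ft_force: [0.3, 0.4, -4.6]
grip_width: 0.0452
time_s: 7.9
position: [0.458, 0.0491, 0.041]
ft_force: [0.5, -0.7, -3.6]
grip_width: 0.0452
```

It weighs 4.4 N against 1.6 N for the middle one, so this is the full carton. I'll take it to the bare bench to regrasp it by its ends.

```bash
python3 -m crank '{"hand":[255,255,255,255,255],"translation":[[-0.03,0,0],[-0.06,0,0],[-0.08,0.02,0],[-0.08,0.06,0],[-0.08,0.1,0]],"dr":[[0,0,0],[0,0,0],[0,0,0],[0,0,0],[0,0,0]]}' 40;python3 -m crank '{"hand":[255,255,255,255,255],"translation":[[0,0.04,0],[0,0.069,0],[0,0.069,0],[0.03,0.069,0],[0.06,0.069,0]],"dr":[[0,0,0],[0,0,0],[0,0,0],[0,0,0],[0,0,0]]}' 40;python3 -m crank '{"hand":[255,255,255,255,255],"translation":[[0.02,0,0],[0.035,0,0],[0.043,0,0],[0.043,0,0],[0.043,0,0]],"dr":[[0,0,0],[0,0,0],[0,0,0],[0,0,0],[0,0,0]]}' 40
```

```text
time_s: 8.4
position: [0.4621, -0.0517, 0.1219]
tool_rot: [[0.001, 0.042, -0.999], [-0.0, -0.999, -0.042], [-1.0, 0.001, -0.001]]
ft_force: [0.6, 0.1, -5.1]
grip_width: 0.045
time_s: 8.9
position: [0.465, -0.1197, 0.0609]
tool_rot: [[0.002, 0.04, -0.999], [-0.001, -0.999, -0.04], [-1.0, 0.001, -0.001]]
ft_force: [-0.2, 0.5, -5.2]
grip_width: 0.0453
time_s: 9.4
position: [0.4652, -0.1197, 0.0188]
tool_rot: [[0.001, 0.04, -0.999], [-0.0, -0.999, -0.04], [-1.0, 0.0, -0.001]]
ft_force: [-0.7, -0.4, -4.0]
grip_width: 0.0451
```

```bash
python3 -m crank '{"hand":[255,255,255,255],"translation":[[0.003,0,0],[0.005,0,0],[0.0055,0,0],[0.0055,0,0]],"dr":[[0,0,0],[0,0,0],[0,0,0],[0,0,0]]}' 40;python3 -m crank '{"hand":[0,0,0,0,0],"translation":[[0,0,0],[0,0,0],[0,0,0],[0,0,0],[0,0,0]],"dr":[[0,0,0],[0,0,0],[0,0,0],[0,0,0],[0,0,0]]}' 40;python3 -m crank '{"hand":[0,0,0,0,0],"translation":[[-0.03,0,0],[-0.07,0,0],[-0.11,0,0],[-0.15,0,0],[-0.15,0,0]],"dr":[[0,0,0],[0,0,0],[0,0,0],[-0.15,0,0],[-0.3,0,0]]}' 40;python3 -m crank '{"hand":[0,0,0,0,0],"translation":[[0,0,0],[0,0,0],[0,0,0],[0,0,0],[0,0,0]],"dr":[[-0.15,0,0],[-0.3,0,0],[-0.45,0,0],[-0.6,0,0],[-0.74,0,0]]}' 40;python3 -m crank '{"hand":[0,0,0,0,0],"translation":[[0,0,0],[0,0,0],[0,0,0],[0,0,0],[0,0,0]],"dr":[[-0.15,0,0],[-0.3,0,0],[-0.45,0,0],[-0.53,0,0],[-0.53,0,0]]}' 40
python3 - <<'E'
from h import *
c,im,d=grab('wrist','w3'); P=cloud(c,d); x,y,z=np.moveaxis(P,-1,0)
m=(z>.031)&(z<.041)&(abs(x-.465)<.06)&(abs(y+.12)<.06)
q=P[m]; print(len(q),q.mean(0),cv2.minAreaRect((q[:,:2]*1000).astype(np.float32)))
E
```

```text
time_s: 9.8
position: [0.4651, -0.1199, 0.0136]
tool_rot: [[0.001, 0.04, -0.999], [-0.001, -0.999, -0.04], [-1.0, 0.001, -0.001]]
ft_force: [-2.6, 0.3, 4.1]
grip_width: 0.0451
time_s: 10.3
position: [0.4649, -0.1199, 0.0128]
tool_rot: [[0.0, 0.04, -0.999], [-0.0, -0.999, -0.04], [-1.0, 0.0, -0.0]]
ft_force: [0.5, 0.1, -0.8]
grip_width: 0.0854
time_s: 10.8
position: [0.4667, -0.1207, 0.1676]
tool_rot: [[0.008, 0.339, -0.941], [-0.005, -0.941, -0.339], [-1.0, 0.007, -0.006]]
ft_force: [0.4, 0.3, -1.4]
grip_width: 0.0855
time_s: 11.3
position: [0.4648, -0.1198, 0.1627]
tool_rot: [[-0.0, 0.885, -0.466], [0.0, -0.466, -0.885], [-1.0, -0.0, -0.0]]
ft_force: [0.8, -0.4, -0.1]
grip_width: 0.0851
time_s: 11.8
position: [0.4648, -0.1198, 0.1627]
tool_rot: [[-0.0, 0.999, 0.04], [0.0, 0.04, -0.999], [-1.0, -0.0, -0.0]]
ft_force: [0.3, 0.9, 0.3]
grip_width: 0.0853
3128 [ 0.46346261 -0.11781685  0.0356584 ] ((463.5626525878906, -118.8408432006836), (61.94082260131836, 46.38449478149414), 2.6065738201141357)
```

View pics/w3.png

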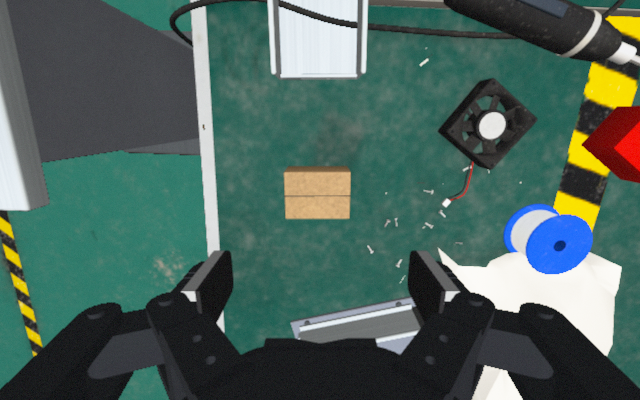

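Picture 6 shows the carton upright on bare bench at (318,193), with the crumbs and fan untouched. I'll grasp it by the ends.

```bash
python3 -m crank '{"hand":[0,0,0,0,0],"translation":[[0.04,-0.001,0],[0.08,-0.001,0],[0.12,-0.001,0],[0.146,-0.001,0],[0.146,-0.001,0]],"dr":[[0,0,0],[0,0,0],[0,0,0],[0,0,0],[0,0,0]]}' 40;python3 -m crank '{"hand":[255,255,255,255,255],"translation":[[0,0,0],[0,0,0],[0,0,0],[0,0,0],[0,0,0]],"dr":[[0,0,0],[0,0,0],[0,0,0],[0,0,0],[0,0,0]]}' 40;python3 -m crank '{"hand":[255,255,255,255,255],"translation":[[0,0,0],[-0.03,0,0],[-0.07,0,0],[-0.1,0,0],[-0.1,0,0]],"dr":[[0,0,0],[0,0,0],[0,0,0],[0,0,0],[0,0,0]]}' 40
```

```text
time_s: 12.35
position: [0.4624, -0.1191, 0.0142]
tool_rot: [[-0.006, 0.999, 0.037], [0.003, 0.037, -0.999], [-1.0, -0.005, -0.003]]
ft_force: [0.4, -0.5, 0.3]
grip_width: 0.0855
time_s: 12.85
position: [0.4643, -0.1201, 0.0184]
tool_rot: [[0.002, 0.999, 0.039], [-0.001, 0.039, -0.999], [-1.0, 0.002, 0.001]]
ft_force: [-2.5, 0.4, 7.9]
grip_width: 0.0609
time_s: 13.35
position: [0.4656, -0.1206, 0.1209]
tool_rot: [[0.008, 0.999, 0.039], [-0.004, 0.039, -0.999], [-1.0, 0.008, 0.004]]
ft_force: [-0.1, -0.4, -5.5]
grip_width: 0.0606
```

```bash
python3 -m crank '{"hand":[255,255,255,255,255],"translation":[[0,0.01,0.04],[0,0.022,0.085],[0,0.034,0.13],[0,0.046,0.175],[0,0.0496,0.19]],"dr":[[-0.06,0,0],[-0.12,0,0],[-0.18,0,0],[-0.236,0,0],[-0.236,0,0]]}' 40;python3 -m crank '{"hand":[255,255],"translation":[[0,0,0],[0,0,0]],"dr":[[0,0,0],[0,0,0]]}' 40
python3 - <<'E'
from h import *
for n,o in(('wrist','w4'),('side','s4')):
    c,im,d=grab(n,o); P=cloud(c,d); x,y,z=np.moveaxis(P,-1,0)
    C=np.array([.521,-.308]); th=np.radians(15.8); ex=np.array([np.cos(th),np.sin(th)]); ey=np.array([-ex[1],ex[0]])
    a=(P[...,:2]-C)@ex; t=(P[...,:2]-C)@ey
    b,g,r=[im[...,i].astype(int) for i in range(3)]
    m=(r-b>35)&(z>.09)&(z<.14)&(abs(a)<.05)&(abs(t)<.05); print(n,'carton',m.sum())
    if m.sum(): print('a',np.percentile(a[m],[1,99]),'t',np.percentile(t[m],[1,99]),'z',np.percentile(z[m],[1,99]))
    w=(z>.04)&(z<.05)&(abs(a)<.06)&(abs(t)<.05); print('walls',w.sum(),np.round(np.percentile(t[w&(t>0)],[2,50,98]),4) if (w&(t>0)).any() else '', np.round(np.percentile(t[w&(t<0)],[2,50,98]),4) if (w&(t<0)).any() else '')
w=load('w4')[1]; s=load('s4')[1]
cv2.imwrite('pics/c4.png',np.vstack([w[200:400] if 0 else cv2.resize(w,(480,300)),cv2.resize(s[90:210,340:532],(480,300),interpolation=cv2.INTER_CUBIC)]))
E
```

```text
time_s: 13.85
position: [0.5211, -0.3117, 0.1151]
tool_rot: [[-0.0, 0.963, 0.27], [-0.001, 0.27, -0.963], [-1.0, -0.0, 0.001]]
ft_force: [-0.3, 0.3, -4.3]
grip_width: 0.0609
time_s: 14.05
position: [0.5202, -0.307, 0.1155]
tool_rot: [[-0.002, 0.963, 0.271], [0.002, 0.271, -0.963], [-1.0, -0.001, -0.002]]
ft_force: [0.4, 1.0, -4.5]
grip_width: 0.0608
wrist carton 13502
a [-0.0290285   0.03071137] t [-0.02005364  0.02528226] z [0.10400065 0.13405439]
walls 1160 [0.0311 0.0336 0.0357] 
side carton 307
a [-0.02672129  0.03307399] t [-0.01763289  0.03173536] z [0.09895991 0.13635   ]
walls 171 [0.0283 0.0346 0.0427] [-0.0367 -0.0286 -0.022 ]
```

View pics/c4.png

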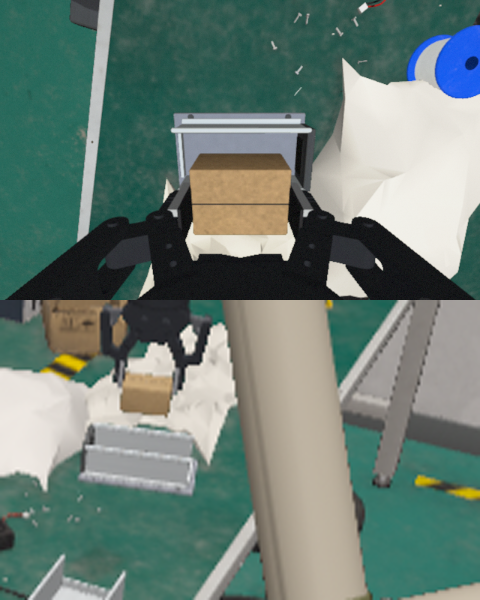

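Picture 7 shows the carton over the pocket and parallel to it (wrist (240,195)), about 2 mm to the left. I'll correct that and lower.

```bash
python3 -m crank '{"hand":[255,255,255,255,255],"translation":[[0.01,0,0.002],[0.035,0,0.002],[0.06,0,0.002],[0.08,0,0.002],[0.086,0,0.002]],"dr":[[0,0,0],[0,0,0],[0,0,0],[0,0,0],[0,0,0]]}' 40;python3 -m crank '{"hand":[255,255,255,255,255],"translation":[[0.002,0,0],[0.004,0,0],[0.006,0,0],[0.006,0,0],[0.006,0,0]],"dr":[[0,0,0],[0,0,0],[0,0,0],[0,0,0],[0,0,0]]}' 40
```

```text
time_s: 14.65
position: [0.5204, -0.3083, 0.0282]
tool_rot: [[-0.003, 0.962, 0.272], [0.003, 0.272, -0.962], [-1.0, -0.002, -0.004]]
ft_force: [-0.6, 0.3, -4.0]
grip_width: 0.0611
time_s: 15.15
position: [0.5215, -0.3098, 0.0252]
tool_rot: [[0.001, 0.962, 0.272], [-0.001, 0.272, -0.962], [-1.0, 0.0, 0.001]]
ft_force: [0.6, 0.3, -4.0]
grip_width: 0.061
```

```bash
python3 -m crank '{"hand":[255,255,255],"translation":[[0.001,0,0],[0.0025,0,0],[0.0025,0,0]],"dr":[[0,0,0],[0,0,0],[0,0,0]]}' 40;python3 -m crank '{"hand":[255,255,255],"translation":[[0.001,0,0],[0.0015,0,0],[0.0015,0,0]],"dr":[[0,0,0],[0,0,0],[0,0,0]]}' 40
```

```text
time_s: 15.45
position: [0.5216, -0.3098, 0.0235]
tool_rot: [[0.001, 0.962, 0.272], [-0.001, 0.272, -0.962], [-1.0, 0.001, 0.001]]
ft_force: [-2.6, 2.6, 5.7]
grip_width: 0.0609
time_s: 15.75
position: [0.5216, -0.3099, 0.0234]
tool_rot: [[0.001, 0.962, 0.272], [-0.002, 0.272, -0.962], [-1.0, 0.001, 0.002]]
ft_force: [-6.4, 4.4, 18.1]
grip_width: 0.0606
```

The carton is seated on the floor. I'll release, back off, close the fingers and come down behind it with the tips above the sill.

```bash
python3 -m crank '{"hand":[25,25,25,25],"translation":[[0,0,0],[0,0,0],[0,0,0],[0,0,0]],"dr":[[0,0,0],[0,0,0],[0,0,0],[0,0,0]]}' 40; python3 -m crank '{"hand":[25,25,255,255,255],"translation":[[-0.03,0,0],[-0.07,0,0],[-0.1,0,0],[-0.1,-0.03,0],[-0.1,-0.058,0]],"dr":[[0,0,0],[0,0,0],[0,0,0],[0,0,0],[0,0,0]]}' 40; python3 -m crank '{"hand":[255,255,255,255],"translation":[[0,0,0],[0,0,0],[0,0,0],[0,0,0]],"dr":[[0,0,0],[0,0,0],[0,0,0],[0,0,0]]}' 40
python3 - <<'E'
from h import *
for n,o in(('wrist','w5'),('scene','s5')):
    c,im,d=grab(n,o); P=cloud(c,d); x,y,z=np.moveaxis(P,-1,0)
    C=np.array([.521,-.308]); th=np.radians(15.8); ex=np.array([np.cos(th),np.sin(th)]); ey=np.array([-ex[1],ex[0]])
    a=(P[...,:2]-C)@ex; t=(P[...,:2]-C)@ey
    b,g,r=[im[...,i].astype(int) for i in range(3)]
    m=(r-b>35)&(z>.036)&(z<.046)&(abs(a)<.06)&(abs(t)<.032); print(n,'carton',m.sum())
    if m.sum(): print('a',np.percentile(a[m],[1,99]),'t',np.percentile(t[m],[1,99]),'z',np.percentile(z[m],[1,99]))
cv2.imwrite('pics/c5.png',load('w5')[1])
E
```

```text
time_s: 16.15
position: [0.5215, -0.3098, 0.0207]
tool_rot: [[0.0, 0.962, 0.272], [-0.0, 0.272, -0.962], [-1.0, 0.0, 0.0]]
ft_force: [-0.6, 0.1, 0.9]
grip_width: 0.0771
time_s: 16.65
position: [0.4653, -0.3256, 0.1216]
tool_rot: [[0.001, 0.962, 0.273], [-0.002, 0.273, -0.962], [-1.0, 0.001, 0.002]]
ft_force: [-0.9, -0.2, -0.6]
grip_width: 0.0342
time_s: 17.05
position: [0.4662, -0.3252, 0.1206]
tool_rot: [[0.0, 0.962, 0.272], [0.0, 0.272, -0.962], [-1.0, 0.0, -0.0]]
ft_force: [-0.1, -0.2, 0.3]
grip_width: -0.0004
wrist carton 4372
a [-0.02898816  0.03132391] t [-0.02271473  0.02188172] z [0.03807447 0.04226289]
scene carton 43
a [-0.03027653  0.02574694] t [-0.02604167  0.02080591] z [0.03623277 0.0414305 ]
```

View pics/c5.png

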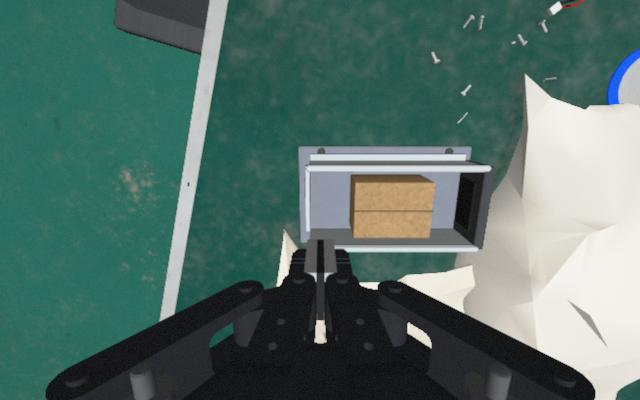

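Picture 8 shows the carton flat and straight in the pocket at (392,207), with the closed fingers behind it over the sill. Now I lower and push.

```bash
python3 -m crank '{"hand":[255,255,255,255,255],"translation":[[0.03,0,0],[0.06,0,0],[0.085,0,0],[0.0965,0,0],[0.0965,0,0]],"dr":[[0,0,0],[0,0,0],[0,0,0],[0,0,0],[0,0,0]]}' 40; python3 -m crank '{"hand":[255,255,255,255,255],"translation":[[0,0.004,0],[0,0.008,0],[0,0.012,0],[0,0.016,0],[0,0.018,0]],"dr":[[0,0,0],[0,0,0],[0,0,0],[0,0,0],[0,0,0]]}' 40;python3 -m crank '{"hand":[255,255,255,255,255],"translation":[[0,0.003,0],[0,0.006,0],[0,0.009,0],[0,0.012,0],[0,0.015,0]],"dr":[[0,0,0],[0,0,0],[0,0,0],[0,0,0],[0,0,0]]}' 40
```

```text
time_s: 17.65
position: [0.4654, -0.325, 0.0231]
tool_rot: [[-0.002, 0.962, 0.272], [0.002, 0.272, -0.962], [-1.0, -0.001, -0.002]]
ft_force: [0.1, -0.1, 0.2]
grip_width: -0.0
time_s: 18.15
position: [0.483, -0.3207, 0.0249]
tool_rot: [[-0.0, 0.962, 0.272], [-0.001, 0.272, -0.962], [-1.0, -0.0, 0.001]]
ft_force: [-5.6, -1.4, 3.8]
grip_width: 0.0002
time_s: 18.65
position: [0.4971, -0.3167, 0.0247]
tool_rot: [[-0.001, 0.962, 0.271], [-0.0, 0.271, -0.962], [-1.0, -0.001, 0.0]]
ft_force: [-4.1, -0.8, 4.6]
grip_width: 0.0
```

```bash
python3 -m crank '{"hand":[255,255,255,255],"translation":[[0,0.003,0],[0,0.006,0],[0,0.008,0],[0,0.008,0]],"dr":[[0,0,0],[0,0,0],[0,0,0],[0,0,0]]}' 40; for i in 1 2 3; do python3 -m crank '{"hand":[255,255],"translation":[[0,0.0015,0],[0,0.002,0]],"dr":[[0,0,0],[0,0,0]]}' 40 | grep -v rot; done
```

```text
time_s: 19.05
position: [0.5052, -0.3144, 0.0245]
tool_rot: [[0.0, 0.962, 0.272], [-0.0, 0.272, -0.962], [-1.0, 0.0, 0.0]]
ft_force: [-2.6, -0.4, 1.6]
grip_width: 0.0
time_s: 19.25
position: [0.5068, -0.3139, 0.0244]
ft_force: [-5.2, -1.9, 5.0]
grip_width: -0.0003
time_s: 19.45
position: [0.5088, -0.3133, 0.0244]
ft_force: [-5.6, -2.1, 5.1]
grip_width: 0.0001
time_s: 19.65
position: [0.5098, -0.3129, 0.0243]
ft_force: [-11.2, -3.5, 6.7]
grip_width: -0.0
```

```bash
for i in 1 2; do python3 -m crank '{"hand":[255,255,255],"translation":[[0,0.001,0],[0,0.001,0],[0,0.001,0]],"dr":[[0,0,0],[0,0,0],[0,0,0]]}' 40 | grep -v rot; done
```

```text
time_s: 19.95
position: [0.5098, -0.3129, 0.0243]
ft_force: [-14.4, -4.9, 7.2]
grip_width: 0.0004
time_s: 20.25
position: [0.5099, -0.3129, 0.0243]
ft_force: [-19.3, -5.9, 10.2]
grip_width: -0.0003
```

It has reached the stop: the force climbs to 20 N with no further motion. I'll back off, rise and check.

```bash
python3 -m crank '{"hand":[255,255,255,255,255],"translation":[[0,-0.01,0],[0,-0.04,0],[-0.03,-0.045,0],[-0.07,-0.045,0],[-0.11,-0.045,0]],"dr":[[0,0,0],[0,0,0],[0,0,0],[0,0,0],[0,0,0]]}' 40; python3 -m crank '{"hand":[255,255,255,255,255],"translation":[[-0.04,0,0],[-0.08,0,-0.02],[-0.1,0,-0.06],[-0.1,0,-0.08],[-0.1,0,-0.08]],"dr":[[0,0,0],[0,0,0],[0,0,0],[0,0,0],[0,0,0]]}' 40
python3 - <<'E'
from h import *
C=np.array([.521,-.308]); th=np.radians(15.8); ex=np.array([np.cos(th),np.sin(th)]); ey=np.array([-ex[1],ex[0]])
for n,o in(('wrist','w6'),('side','s6')):
    c,im,d=grab(n,o); P=cloud(c,d); x,y,z=np.moveaxis(P,-1,0)
    a=(P[...,:2]-C)@ex; t=(P[...,:2]-C)@ey
    b,g,r=[im[...,i].astype(int) for i in range(3)]
    m=(r-b>35)&(z>.036)&(z<.046)&(abs(a)<.08)&(abs(t)<.032); print(n,'carton',m.sum())
    if m.sum(): print('a',np.percentile(a[m],[1,99]),'t',np.percentile(t[m],[1,99]),'z',np.percentile(z[m],[1,99]))
    m=(r-b>35)&(z>.036)&(z<.044)&(abs(x-.455)<.045)&(y>0)&(y<.3)
    k,l,st,ce=cv2.connectedComponentsWithStats(m.astype(np.uint8))
    for i in range(1,k):
        if st[i,4]>100: print('tray',cv2.minAreaRect((P[l==i][:,:2]*1000).astype(np.float32)))
w=load('w6')[1]; s=load('s6')[1]
cv2.imwrite('pics/c6.png',np.vstack([cv2.resize(w,(480,300)),cv2.resize(s[120:280,230:486],(480,300),interpolation=cv2.INTER_CUBIC)]))
E
```

```text
time_s: 20.75
position: [0.4694, -0.324, 0.1352]
tool_rot: [[0.0, 0.963, 0.271], [0.001, 0.271, -0.963], [-1.0, 0.001, -0.001]]
ft_force: [0.2, 0.6, 0.6]
grip_width: 0.0003
time_s: 21.25
position: [0.4476, -0.2452, 0.2351]
tool_rot: [[0.002, 0.962, 0.274], [-0.0, 0.274, -0.962], [-1.0, 0.002, 0.001]]
ft_force: [-0.3, 0.5, 0.2]
grip_width: 0.0
wrist carton 1780
a [0.00356021 0.06418823] t [-0.02315083  0.0224947 ] z [0.03654109 0.04241954]
side carton 112
a [0.00535367 0.06593554] t [-0.02287254  0.02251488] z [0.03728054 0.04440677]
tray ((451.1493835449219, 145.8052215576172), (65.5329818725586, 53.67828369140625), 0.5572804808616638)
tray ((449.61578369140625, 239.55746459960938), (64.16502380371094, 50.0627555847168), 2.0544776916503906)
```

View pics/c6.png

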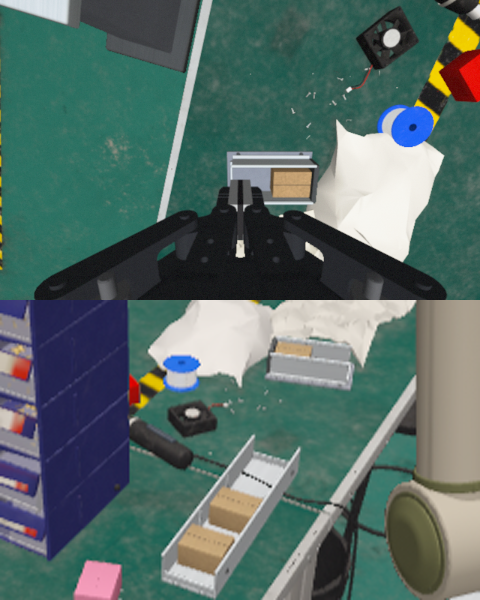

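Picture 9 shows the carton flush against the dark back stop (wrist (293,183)) and both light cartons upright in the tray. The fan, screwdriver and pink blocks are where they were, and the arm is clear. Handing in.

```bash
python3 -c "
from rig import env
print(env.close_job())"
```

```text
the job is handed in; nothing more can be done
None
```

The full carton is in the loading bay, right way up and lengthwise, pushed home against the back stop. I handed the job in at about 21 s, well inside the 72 s limit.

- **Finding the full one:** the middle carton read about 1.6 N when lifted and went back in its place. The carton nearest the bay read about 4.4 N, so it was the full one. I did not lift the third, since those two readings already settled it.
- **Loading:** I set the full carton down on bare bench, regrasped it by its ends and lowered it into the pocket. With the fingers closed I then pushed it along. It slid at roughly 3–6 N, then stopped dead while the force climbed to about 20 N.
- **Last checks:** in the camera images the carton spans about +4 to +65 mm along the bay, and the stop is at +65 mm. It is centred across the pocket to within 1 mm, and its top is at the right height. Both light cartons stand upright in the tray, and the robot touches nothing. The fan, screwdriver and pink blocks look unmoved; the hex keys were outside the last picture, but the arm never went near them.
- **Disagreement:** the side and wrist cameras differed by 2–4 mm on sideways position. This made no difference to the result, and no check failed.

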